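# Clamp a used brake pad in the sloping filing fixture

### The job

Take the brake pad with the yellow paint dab and lay it, without dropping it, in the nest of the green sloping fixture: lining up, flat on both rails, its straight edge down against the two lower stops, and let go. Then push the red handle of the toggle clamp all the way down over centre, so that the clamp stays locked by itself with its rubber foot holding the ear of the pad. Leave the other things on the bench where they are.

Things in the scene. Friction and masses are not known exactly. Their poses are not given: they have to be found in the camera images.
- pad: Brake pad to clamp, 0.5 kg, yellow paint dab (20 mm) on its lining; starts flat on the bench, lining up. 60 (x) by 160 (y) by 17 mm (z); origin: centre of its underside, z out of the lining. Grasp it across its middle, fingers on the two long edges, 60 mm apart. The long edge at x = -30 mm is straight; the one at x = +30 mm is straight over its middle 48 mm and bows away towards the ends.
- pad_face (a point): Centre of the lining face, 17 mm above the pad's underside. The grey-brown lining, 108 mm long and 11 mm thick, with a dark groove across, sits on the black steel backing plate, 6 mm thick, and is flush with it at the middle of both long edges.
- pad_heel (a point): Middle of the pad's straight long edge (pad x = -30 mm), half-way up the backing plate.
- pad_ear (a point): Upper face of the pad's +y ear at pad (-13, 70, 6) mm. The ears, bare plate 6 mm thick, stick out at both ends: y from 58 to 80 mm and from -58 to -80 mm, x from -30 to +4 mm.
- nest: Steel plate of the green fixture, 112 (x) by 290 mm (y), fixed, sloping 25 deg down towards the robot. Origin: on its top face, mid-nest, 92 mm above the bench. x points up the slope, y along the level length towards the clamp, z square out of the plate. Two rails, 18 mm high, at y = 50..80 and -50..-80 mm, x = -30..30 mm, carry the pad: seated, it lies along these axes, origin at (-1, 0, 18) mm.
- nest_stops (a point): Midway between the two lower stops, at nest (-31, 0, 18) mm. The stop faces are at nest x = -31 mm, at y from 54 to 88 and -54 to -88 mm; beside them end cheeks have their faces at y = +84 and -84 mm (4 mm play at each end of the pad). All rise to z = 28 mm. Between the stops there is room for a finger below the pad's lower edge. The pad may or may not slide down the slope by itself.
- clamp_spot (a point): Where the closed clamp presses: nest (-13, 70, 24) mm, on top of the seated pad's ear. The clamp is bolted to the plate beyond it (base at nest y = 105 to 175 mm) and swings in the nest plane x = -13 mm; its open arm stands at nest y = 95 to 140 mm and reaches up to z = 97 mm.
- clamp_foot: Round rubber foot, 16 mm across, on the sprung spindle (6 N/mm) of the clamp arm; origin: centre of its face. Open: at about nest (-13, 101, 83) mm. Locked on the pad it presses with about 34 N.
- handle_grip (a point): On the axis of the red handle (round, 18 mm thick), 35 mm from its free end, nest x = -13 mm. Nest y, z in mm and angle of the handle to the plate: open (150, 117) 83 deg; (183, 116) 66; (211, 107) 48; (228, 94) 32; (234, 83) 22; (236, 72) 14; (238, 58) 4; dead centre (238, 50) 0; locked on its stop (238, 43) -9. So first sideways, away from the pad, then down to the plate.
- handle_end (a point): Free end of the red handle; it points to nest +z (up) when open, to nest +y when locked. The handle stays where it is left until the foot meets the pad (grip z = 75 mm); from there down to 58 mm the foot's spring takes up to about 10 N at the grip, and let go there it may spring back. Past dead centre it snaps to its stop and stays locked.
- other_pad: Another brake pad of the same shape and axes, without paint dab, lying flat lining up; leave it.
- file: Flat file with a wooden handle, 340 mm long, 25 mm high, lying between the robot and the fixture; origin near its middle underside; leave it.
- caliper: Grey brake caliper, about 150 by 130 by 62 mm; origin: underside centre; leave it.
- spray_can: Blue and red spray can, 58 mm diameter, 190 mm tall, standing; leave it.
- disc: Rusty brake disc, 240 mm diameter, 50 mm high, lying flat to the robot's left; leave it.
- hub: Rusty wheel hub, 124 mm diameter, 56 mm high, behind the fixture; leave it.
- mirror: Black door mirror, 75 by 170 by 105 mm; leave it.

How it is judged:
By the outcome, as a careful person would: the job done as asked, in the order asked, and still so for the second after the job is handed in, with the robot touching nothing.
It also fails if it takes over 58 s, if anything falls off the work surface, if the arm or the gripper's body presses on something with over 40 N, if the wrist force passes 120 N, or if a joint passes its speed limit or range.

### The arm

A 6-joint arm with a two-finger parallel gripper is mounted at the origin on the work surface. World frame = base frame: x ahead of the robot, y to its left, z up, the work surface at z = 0. Lengths are in m, angles in rad, forces in N, time in s.
With the tool pointing down it reaches from about 0.25 to 0.725 m from the base axis. Payload 4 kg.
Tool frame: the origin (TCP) lies on the front face of the gripper's body, between the roots of the fingers; the fingertips stand 73 mm ahead of it and the grasp point (between the pads) lies bot.tcp_to_grasp ahead of it (bot.tcp_to_grasp is the distance from the TCP to the grasp point, in m); z points along the fingers, y is the line along which they close (so a half turn about z gives the same grasp; the last joint's range is limited). The gripper opens to 85 mm and grips with 20 to 120 N. Pads are 22 mm wide; open, the fingers measure 114 mm over their backs; the gripper's body (76 mm by 85 mm) begins 54 mm behind the grasp point. The pads swing forward as they close: fully open they stand 13 mm farther back than shut.
Start: joints at [1.133, 0.241, 0.005, 1.335, 0, 1.571], TCP at [0.212, 0.453, 0.304] pointing down, gripper open.
Joint ranges: [-2.72, 2.72], [-1.05, 1.87], [-1.09, 1.28], [-1.99, 2.15], [-1.42, 1.44], [-3.14, 3.14]. Speed limits (rad/s): [2.79, 2.79, 3.14, 3.14, 3.14, 3.14].

### API

Orientations are given as a unit quaternion [x, y, z, w].
In Python, from workcell import bot gives the robot as it stands.
- The arm moves only by the shell command python3 -m jog 'ROWS' [OPENING]. ROWS is JSON, one flat list of numbers, 6 for each row, row after row: the shift along the world's x, y, z scaled (see below), then the turn, a rotation vector about the world's x, y, z scaled (see below). In form: [tx, ty, tz, wx, wy, wz, tx, ty, tz, wx, wy, wz, ...]. A call has 1 to 10 rows; each row is the pose to reach, as a shift and turn from the pose commanded when the call began; what a row does not reach only later rows make up. The controller multiplies each number of a shift by 800 mm and each number of a turn by 2 rad. A row lasts 1/12 s, in which the tool goes at most 41.7 mm and 7.16 degrees, less where a joint would pass 70% of its speed; a pose out of reach is approached as far as the arm can. A call with a number of a shift or a turn outside -1 to 1 is refused whole. A call with a gripper value outside its range is refused whole. OPENING is the opening, from -1 (shut) to 1 (fully open), set as the call begins (- or left out, the last holds). The fingers move at their own pace and stop on an object; the grip force is fixed at half the most. Time passes only in rows, so rows that repeat a pose let the fingers close. It gives the time, the measured TCP pose, the force, the opening and the grip force at its end, in the units of the state.
- bot.get_obs(): the state, without advancing time (a new reading comes with each control period).
- bot.camera(name): name is "side" or "top" or "wrist"; returns (picture, depth): 400x640x3 uint8, red, green, blue; 400x640 float32, m along the optical axis (not along the pixel's ray), 0 where there is no reading.
- bot.calibration(name): a dict with "intrinsics" (3x3 intrinsics, pixels), "pose" (4x4, takes a point from camera to world coordinates). Camera axes: x right, y up, looking along -z (the intrinsics and any distortion apply to the point x, -y, -z); pixel columns grow to the right and rows downward; lengths in m; the calibration is good to about 2 mm. A picture is of the moment at which its call begins: read the wrist's pose just before it. calibration takes no time and is no camera call; for the wrist camera it gives the pose at the moment of the call.
- bot.job_done(): hands the job in; it is judged then, once.
Trained networks look in the newest picture that a camera, given by its name, has taken for a name from the list of things; names that differ only in an ending like _2 or _b are one class to them, and where a whole thing is asked for, a point or a joint stands for the part that bears it (a point fixed in the world has none). Each returns a list of dicts, best first, with "confidence" (0 to 1); they miss things now and then, are a little off and sometimes report something else, mostly with a low value. They report only what shows in the picture. A call takes as long as a camera call.
- bot.find_in(label, camera): "at" ([x, y, z] in m, in the coordinates of the camera as it stood for that picture, good to about 4 mm: the middle of the surface that is visible of it).
- bot.tip_of(label, camera): "at" ([x, y, z] in m, in the coordinates of the camera as it stood for that picture, good to about 4 mm: a listed point, or the origin of a listed thing).
The state is a dict: "clock": time; "joint_pos": joint angles; "joint_vel": joint speeds; "tau": joint torques, N m; "eef_pos": TCP position; "tool_rot": TCP orientation; "ft_force": force on the tool from outside, world axes, zero at the start; "ft_torque": the same for the moment, N m; "grip_width": finger opening in m; "grasp_force": force on a finger pad.
Only numpy, scipy, OpenCV 4.12 (cv2) and the standard library are available. Lean on these libraries where they do the work, as an engineer would, in place of code of your own. Each camera call takes 0.05 s, during which the arm holds its last target. There are 200 camera calls.

## Working session

There is one attempt and no reset: what is moved stays moved. The work goes in short steps, Python scripts to look and compute and a shell command to move; the robot and the scene stay as the last step left them, time stands still between calls to the robot, and variables do not carry over. Pictures are saved under pics/ and viewed, at most 12 in all, crops included, and the job is handed in when it is done.

```bash
ls; mkdir -p pics
cat > h.py <<'E'
import numpy as np, cv2
from workcell import bot
from scipy.spatial.transform import Rotation as R
np.set_printoptions(precision=4,suppress=True)
def W(p,P): return P[:3,:3]@np.array(p)+P[:3,3]
def snap(n,f=None):
    P=np.array(bot.calibration(n)['pose']); im,d=bot.camera(n)
    if f: cv2.imwrite('pics/'+f,im[:,:,::-1])
    return im,d,P
def cloud(n,d,P):
    K=np.array(bot.calibration(n)['intrinsics']); v,u=np.mgrid[:400,:640]
    c=np.stack([(u-K[0,2])/K[0,0]*d,-(v-K[1,2])/K[1,1]*d,-d],-1)
    return c@P[:3,:3].T+P[:3,3]
E
python3 - <<'E'
from h import *
print(bot.get_obs(),bot.tcp_to_grasp)
for n in ['top','side']:
    im,d,P=snap(n,n+'0.png')
    print(n,P[:3,3],bot.calibration(n).keys())
    for l in ['pad','pad_face','pad_heel','pad_ear','nest','nest_stops','clamp_spot','clamp_foot','handle_grip','handle_end','other_pad','file']:
        print(l,[(W(r['at'],P),round(r['confidence'],2)) for r in bot.tip_of(l,n)[:2]])
E
```

```text
pics
{'clock': 0.0, 'joint_pos': array([ 1.133 ,  0.2414,  0.0037,  1.3352, -0.    ,  1.5708]), 'joint_vel': array([-0.0002, -0.0001,  0.0004, -0.0003, -0.0004, -0.0002]), 'tau': array([ -0.0016, -37.2317,  25.2409,   0.0169,  -0.    ,   0.    ]), 'eef_pos': array([0.2118, 0.4524, 0.303 ]), 'tool_rot': array([ 0.2172,  0.9761, -0.001 , -0.0002]), 'ft_force': array([ 0.2855,  0.4488, -0.0345]), 'ft_torque': array([ 0.0623,  0.0174, -0.0129]), 'grasp_force': 0.0, 'grip_width': 0.08560851047772379} 0.0539
top [0.2453 0.0051 1.7717] dict_keys(['intrinsics', 'pose'])
pad [(array([ 0.5091, -0.4322,  0.0002]), 0.73)]
pad_face [(array([ 0.5098, -0.4307,  0.0187]), 0.83)]
pad_heel [(array([ 0.5116, -0.4652,  0.0041]), 0.92)]
pad_ear [(array([ 0.4383, -0.4575,  0.0028]), 0.56), (array([ 0.6847, -0.3109,  0.0012]), 0.42)]
nest [(array([ 0.5568, -0.011 ,  0.0936]), 0.75)]
nest_stops [(array([ 0.5274, -0.0176,  0.0931]), 0.62)]
clamp_spot [(array([0.5217, 0.0561, 0.1073]), 0.86)]
clamp_foot []
handle_grip [(array([0.4714, 0.1314, 0.1947]), 0.46)]
handle_end [(array([0.4564, 0.1315, 0.2269]), 0.58
[... 276 characters left out ...]
ray([ 0.6843, -0.3059,  0.003 ]), 0.52)]
pad_heel [(array([ 0.5193, -0.4645, -0.0017]), 0.95)]
pad_ear [(array([ 0.4464, -0.4544,  0.0076]), 0.82)]
nest [(array([ 0.5584, -0.0098,  0.0906]), 0.71)]
nest_stops [(array([ 0.5238, -0.0135,  0.0935]), 0.6), (array([0.4582, 0.131 , 0.2242]), 0.29)]
clamp_spot [(array([0.5267, 0.0631, 0.1121]), 0.65), (array([ 0.5148, -0.4371,  0.0164]), 0.17)]
clamp_foot []
handle_grip [(array([0.4759, 0.1266, 0.1958]), 0.62)]
handle_end [(array([0.4588, 0.1302, 0.2263]), 0.45)]
other_pad [(array([ 0.5355, -0.2183, -0.0002]), 0.9), (array([ 0.5096, -0.4358,  0.016 ]), 0.51)]
file [(array([ 0.3936,  0.0554, -0.0058]), 0.75), (array([0.7892, 0.0294, 0.0005]), 0.21)]
```

Run:
```python
import cv2
a=cv2.imread('pics/top0.png');b=cv2.imread('pics/side0.png')
import numpy as np
cv2.imwrite('pics/both.png',np.vstack([cv2.resize(a,(480,300)),cv2.resize(b,(480,300))]))
cv2.imwrite('pics/topbig.png',cv2.resize(a,(800,500)))
```

```text
(no output)
```

View pics/topbig.png

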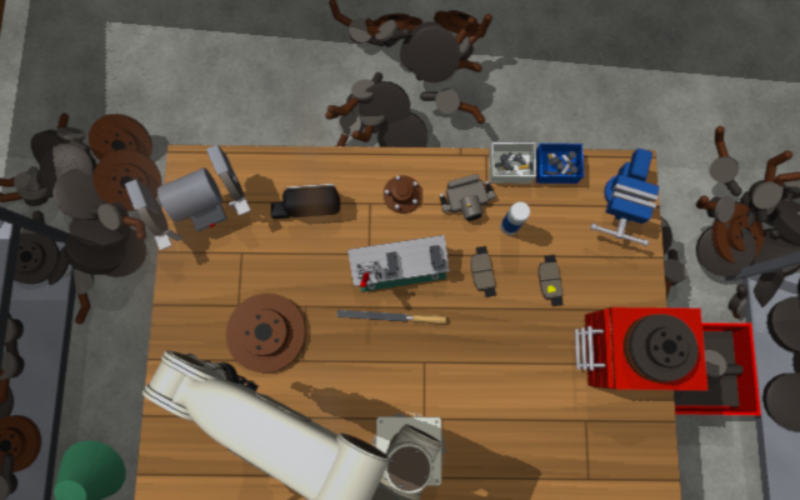

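View pics/side0.png

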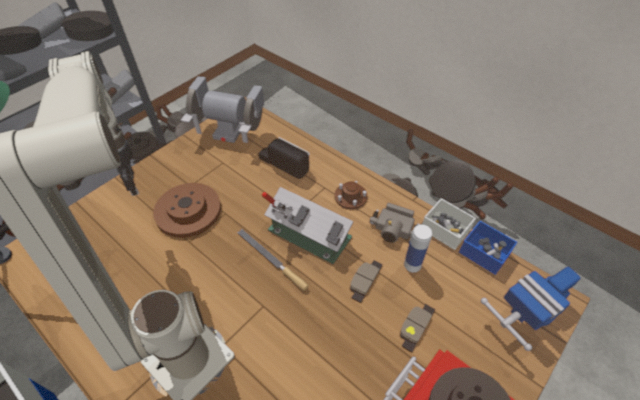

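The pad with the yellow dab is at about (550,280) in the enlarged top view. The other pad is at (482,270), and the fixture is at about (400,262) with the clamp and red handle on its left.

```bash
cat > m.py <<'E'
from h import *
im,d,P=snap('top'); c=cloud('top',d,P)
def near(p,r): return (np.hypot(c[...,0]-p[0],c[...,1]-p[1])<r)&(d>0)
m=near((.511,-.434),.1)&(c[...,2]>.009)&(c[...,2]<.04)
q=c[m][:,:2].astype(np.float32); print('pad rect',len(q),cv2.minAreaRect(q), q.mean(0))
# nest plate plane
m=near((.557,-.011),.14)&(c[...,2]>.05)&(c[...,2]<.14)
q=c[m]; best=0
rng=np.random.default_rng(0)
for _ in range(800):
    s=q[rng.choice(len(q),3,0)];n=np.cross(s[1]-s[0],s[2]-s[0]);n/=np.linalg.norm(n)+1e-12;n*=np.sign(n[2])
    if n[2]<.8: continue
    i=abs((q-s[0])@n)<.003
    if i.sum()>best: best=i.sum();I=i
s=q[I];ce=s.mean(0);n=np.linalg.svd(s-ce)[2][2];n*=np.sign(n[2])
print('plane',len(q),best,ce,n,'tilt',np.degrees(np.arccos(n[2])),'yaw of upslope',np.degrees(np.arctan2(-n[1],-n[0])))
up=np.array([-n[0],-n[1]]);up/=np.linalg.norm(up)
ang,=[cv2.minAreaRect(s[:,:2].astype(np.float32))];print('rect',ang)
E
python3 m.py
```

```text
pad rect 476 ((0.5106133222579956, -0.4258458614349365), (0.16166333854198456, 0.1860896199941635), 72.22419738769531) [ 0.5099 -0.4328]
plane 1790 746 [0.5615 0.0078 0.0954] [-0.406  -0.0762  0.9107] tilt 24.400929277057028 yaw of upslope 10.623611575884492
rect ((0.5557428598403931, 0.009876236319541931), (0.10291168838739395, 0.23611877858638763), 9.38926887512207)
```

```bash
python3 -m jog '[0.1,-0.3,0,0,0,0, 0.15,-0.6,0,0,0,0.1, 0.3,-0.8,0,0,0,0.2, 0.37,-1,0,0,0,0.235,0.37,-1,0,0,0,0.235,0.37,-1,0,0,0,0.235,0.37,-1,0,0,0,0.235,0.37,-1,0,0,0,0.235,0.37,-1,0,0,0,0.235,0.37,-1,0,0,0,0.235]' 1
```

```text
clock: 2.18
eef_pos: [0.3477, 0.0764, 0.3044]
tool_rot: [-0.016, 1.0, 0.0, 0.001]
ft_force: [1.0, 1.1, 0.0]
grip_width: 0.0853
grasp_force: 0.0
```

```bash
python3 -m jog '[0.2,-0.64,-0.06,0,0,0,0.2,-0.64,-0.06,0,0,0,0.2,-0.64,-0.06,0,0,0,0.2,-0.64,-0.06,0,0,0,0.2,-0.64,-0.06,0,0,0,0.2,-0.64,-0.06,0,0,0,0.2,-0.64,-0.06,0,0,0,0.2,-0.64,-0.06,0,0,0,0.2,-0.64,-0.06,0,0,0,0.2,-0.64,-0.06,0,0,0]'
python3 - <<'E'
from h import *
im,d,P=snap('wrist','w1.png')
for l in ['pad','pad_face','pad_heel','pad_ear']:
    print(l,[(W(r['at'],P),round(r['confidence'],2)) for r in bot.tip_of(l,'wrist')[:2]])
o=bot.get_obs();print(o['eef_pos'],P)
E
```

```text
clock: 3.02
eef_pos: [0.4715, -0.32, 0.2666]
tool_rot: [-0.016, 1.0, 0.0, 0.0]
ft_force: [1.6, 0.5, 0.4]
grip_width: 0.0854
grasp_force: 0.0
pad [(array([ 0.5084, -0.4328,  0.0017]), 0.58)]
pad_face [(array([ 0.5095, -0.4366,  0.0159]), 0.92)]
pad_heel [(array([ 0.5151, -0.4599,  0.0011]), 0.97)]
pad_ear [(array([ 0.4418, -0.4537,  0.0152]), 0.62)]
[ 0.4709 -0.3177  0.2663] [[-0.0304 -0.9445 -0.327   0.3868]
 [ 0.9995 -0.0287 -0.0103 -0.322 ]
 [ 0.0004 -0.3271  0.945   0.3366]
 [ 0.      0.      0.      1.    ]]
```

View pics/w1.png

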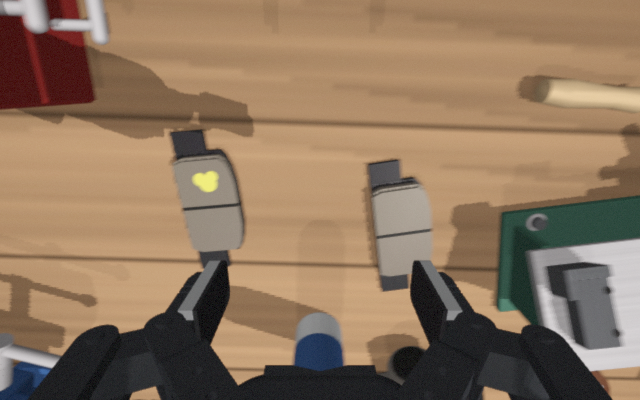

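The marked pad is at about (210,205), with its straight edge on the left. The other pad is at (402,230), and the spray can is below the image centre, ahead of the gripper.

Run:
```python
from h import *
im,d,P=snap('wrist'); c=cloud('wrist',d,P)
m=(np.hypot(c[...,0]-.511,c[...,1]+.434)<.1)&(c[...,2]>.010)&(c[...,2]<.03)&(d>0)
m=cv2.morphologyEx(m.astype(np.uint8),cv2.MORPH_OPEN,np.ones((3,3)))>0
q=c[m]; print(len(q),np.median(q[:,2]));r=cv2.minAreaRect(q[:,:2].astype(np.float32));print(r)
yel=(im[...,0]>180)&(im[...,1]>170)&(im[...,2]<100)&m; print('dab',c[yel].mean(0))
v=np.linalg.svd(q[:,:2]-q[:,:2].mean(0))[2][0];print('long dir',v,np.degrees(np.arctan2(v[1],v[0])),q.mean(0))
o=bot.get_obs();print(R.from_quat(o['tool_rot']).as_matrix(),o['eef_pos'])
r=bot.find_in('spray_can','wrist')
print([W(x['at'],P) for x in r])
```

```text
5273 0.01681822515294995
((0.5122346878051758, -0.43328550457954407), (0.1089874655008316, 0.06139512360095978), 7.075746536254883)
dab [nan nan nan]
long dir [0.9927 0.1203] 6.909920643266523 [ 0.5081 -0.4336  0.0166]
[[-0.9995 -0.0327 -0.0006]
 [-0.0327  0.9995  0.0007]
 [ 0.0005  0.0007 -1.    ]] [ 0.471  -0.317   0.2669]
[array([ 0.6602, -0.3088,  0.05  ])]<stdin>:6: RuntimeWarning: Mean of empty slice.
  ret = um.true_divide(
```

```bash
python3 -m jog '[0.05,-0.144,-0.02,0,0,0.044,0.05,-0.144,-0.02,0,0,0.044,0.05,-0.144,-0.02,0,0,0.044,0.05,-0.144,-0.1,0,0,0.044,0.05,-0.144,-0.15,0,0,0.044,0.05,-0.144,-0.19,0,0,0.044,0.05,-0.144,-0.21,0,0,0.044,0.05,-0.144,-0.21,0,0,0.044,0.05,-0.144,-0.21,0,0,0.044]'
python3 - <<'E'
from h import *
im,d,P=snap('wrist','w2.png'); c=cloud('wrist',d,P)
o=bot.get_obs();print(R.from_quat(o['tool_rot']).as_matrix(),o['eef_pos'],o['ft_force'])
E
```

```text
clock: 4.12
eef_pos: [0.5109, -0.4311, 0.0982]
tool_rot: [-0.061, 0.998, 0.001, -0.001]
ft_force: [-0.1, 0.4, 0.5]
grip_width: 0.0851
grasp_force: 0.0
[[-0.9926 -0.1214  0.0014]
 [-0.1214  0.9926 -0.0012]
 [-0.0013 -0.0013 -1.    ]] [ 0.5123 -0.4325  0.1009] [-0.48   -0.6204  1.7729]
```

View pics/w2.png

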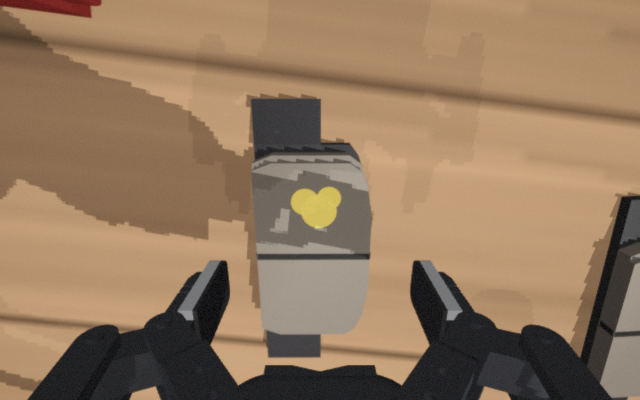

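The pad sits square between the fingers, with its groove across rows 253–257 and its edges at columns 257 and 370. I'll lower next.

```bash
python3 -m jog '[0,0,-0.02,0,0,0,0,0,-0.028,0,0,0,0,0,-0.031,0,0,0,0,0,-0.031,0,0,0,0,0,-0.031,0,0,0]'; python3 -m jog '[0,0,-0.003,0,0,0,0,0,-0.006,0,0,0,0,0,-0.006,0,0,0,0,0,-0.006,0,0,0]';python3 - <<'E'
from h import *
im,d,P=snap('side'); cv2.imwrite('pics/s1.png',cv2.resize(im[270:370,360:480,::-1],(720,600)))
print(bot.get_obs()['ft_force'])
E
```

```text
clock: 4.58
eef_pos: [0.5119, -0.4334, 0.0758]
tool_rot: [-0.06, 0.998, -0.001, 0.001]
ft_force: [0.6, -0.2, 0.3]
grip_width: 0.0856
grasp_force: 0.0
clock: 4.92
eef_pos: [0.5112, -0.433, 0.0691]
tool_rot: [-0.06, 0.998, 0.0, -0.0]
ft_force: [0.1, 0.4, -0.1]
grip_width: 0.0855
grasp_force: 0.0
[0.1441 0.5227 0.1332]
```

View pics/s1.png

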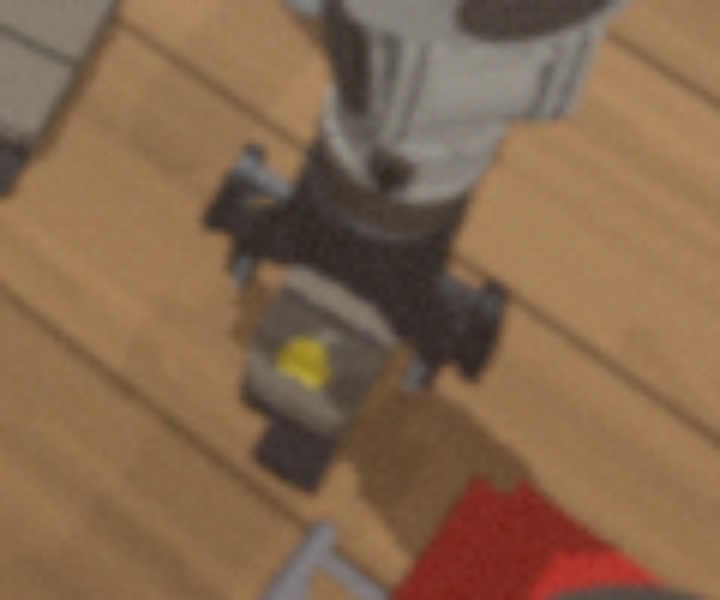

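No contact at TCP z = 69 mm, so the tips are just clear and straddle the pad. Closing now.

```bash
python3 -m jog '[0,0,0,0,0,0,0,0,0,0,0,0,0,0,0,0,0,0,0,0,0,0,0,0,0,0,0,0,0,0,0,0,0,0,0,0,0,0,0,0,0,0,0,0,0,0,0,0]' -1
```

```text
clock: 5.63
eef_pos: [0.5117, -0.4335, 0.07]
tool_rot: [-0.06, 0.998, -0.001, 0.001]
ft_force: [0.4, -1.5, 4.5]
grip_width: 0.0584
grasp_force: 69.1
```

```bash
python3 -m jog '[0,0,0.02,0,0,0,0,0,0.05,0,0,0,0,0,0.1,0,0,0,0,0,0.15,0,0,0,0,0,0.2,0,0,0,-0.02,0.03,0.25,0,0,0,-0.03,0.06,0.29,0,0,0,-0.04,0.1,0.33,0,0,0,-0.05,0.15,0.36,0,0,0,-0.05,0.2,0.36,0,0,0]'; python3 -m jog '[0,0.04,0,0,0,0,0,0.07,0,0,0,0,0,0.07,0,0,0,0,0,0.07,0,0,0,0]'
python3 - <<'E'
from h import *
im,d,P=snap('wrist','w3.png'); np.savez('w3.npz',im=im,d=d,P=P)
for l in ['nest','nest_stops','clamp_spot','clamp_foot','handle_grip','handle_end']:
    print(l,[(W(r['at'],P),round(r['confidence'],2)) for r in bot.tip_of(l,'wrist')[:2]])
E
```

```text
clock: 6.47
eef_pos: [0.4712, -0.2853, 0.3577]
tool_rot: [-0.059, 0.998, -0.001, 0.001]
ft_force: [1.9, 0.2, -2.4]
grip_width: 0.0583
grasp_force: 68.1
clock: 6.8
eef_pos: [0.4714, -0.2276, 0.3538]
tool_rot: [-0.061, 0.998, 0.001, -0.002]
ft_force: [-0.5, -0.7, -3.8]
grip_width: 0.0587
grasp_force: 68.0
nest [(array([ 0.557 , -0.0097,  0.0909]), 0.97), (array([ 0.7842,  0.0312, -0.0002]), 0.17)]
nest_stops []
clamp_spot [(array([0.5237, 0.0575, 0.109 ]), 0.76)]
clamp_foot [(array([ 0.7861,  0.0305, -0.0008]), 0.43)]
handle_grip []
handle_end []
```

View pics/w3.png

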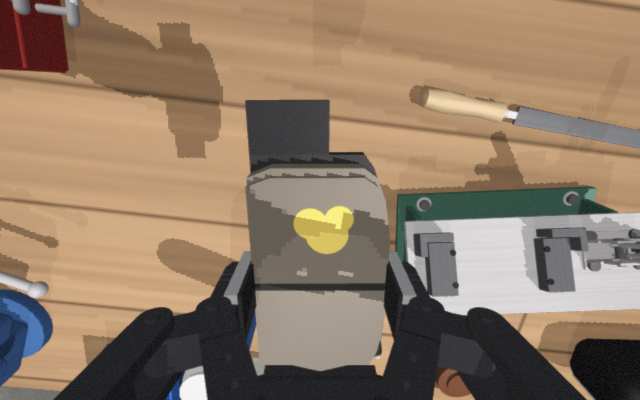

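The pad is held level: dab at (325,230), groove at row 288. The nest is on the right, with its rails at about (440,265) and (555,265) and the clamp at (615,250).

```bash
cat > n.py <<'E'
from h import *
z=np.load('w3.npz');im,d,P=z['im'],z['d'],z['P'];c=cloud('wrist',d,P)
o=bot.get_obs();T=R.from_quat(o['tool_rot']).as_matrix();t=o['eef_pos']
# pad in tool frame
pt=(c-t)@T
m=(d>0)&(abs(pt[...,1])<.026)&(pt[...,2]>.03)&(pt[...,2]<.08)&(pt[...,0]>-.06)&(pt[...,0]<.1)
q=pt[m]; f=q[(q[:,0]>-.02)&(q[:,0]<.045)&(abs(q[:,1])<.02)]
A=np.c_[f[:,:2],np.ones(len(f))];s,*_=np.linalg.lstsq(A,f[:,2],rcond=None);print('face z=a x+b y+c',s,len(f))
h,e=np.histogram(q[:,0],bins=np.arange(-.06,.1,.004));print([(round(a,3),int(n),round(float(np.median(q[(q[:,0]>=a)&(q[:,0]<a+.004),2])),4)) for a,n in zip(e,h) if n>5])
# groove: dark row inside lining
g=m&(im.sum(2)<170)&(abs(pt[...,1])<.02);gq=pt[g];gq=gq[(gq[:,0]>-.03)&(gq[:,0]<.03)];print('groove x',np.median(gq[:,0]),len(gq))
# nest
m=(np.hypot(c[...,0]-.557,c[...,1]+.01)<.15)&(c[...,2]>.045)&(c[...,2]<.16)&(d>0)&(c[...,1]>-.17)
q=c[m];best=0;rng=np.random.default_rng(0)
for _ in range(1500):
    s=q[rng.choice(len(q),3,0)];n=np.cross(s[1]-s[0],s[2]-s[0]);n/=np.linalg.norm(n)+1e-12;n*=np.sign(n[2])
    if not .85<n[2]<.95: continue
    i=abs((q-s[0])@n)<.002
    if i.sum()>best: best=i.sum();I=i
s=q[I];ce=s.mean(0);n=np.linalg.svd(s-ce,full_matrices=False)[2][2];n*=np.sign(n[2])
print('plane',len(q),best,ce,n,np.degrees(np.arccos(n[2])),np.degrees(np.arctan2(-n[1],-n[0])))
x=np.array([0,0,1])-n*n[2];x/=np.linalg.norm(x);y=np.cross(n,x)
o0=np.array([.557,-.0100,0]);o0[2]=ce[2]-((o0-ce)[:2]@n[:2])/n[2];print('o0',o0,'x',x,'y',y)
l=(q-o0)@np.c_[x,y,n]*1000
pl=abs(l[:,2])<3;print('plate rect',cv2.minAreaRect(l[pl][:,:2].astype(np.float32)),l[pl].min(0),l[pl].max(0))
for a,b in((14,22),(24,31)):
  for sg in(1,-1):
    k=l[(l[:,2]>a)&(l[:,2]<b)&(l[:,1]*sg>40)&(l[:,1]*sg<100)&(abs(l[:,0])<50)]
    if len(k): print(a,sg,len(k),np.median(k[:,2]),np.percentile(k,[2,98],axis=0)[:,:2].round(1).tolist(),cv2.minAreaRect(k[:,:2].astype(np.float32)))
np.savez('l.npz',l=l)
E
python3 n.py
```

```text
face z=a x+b y+c [-0.0052 -0.0052  0.0538] 12058
[(np.float64(-0.052), 53, 0.0543), (np.float64(-0.048), 470, 0.054), (np.float64(-0.044), 659, 0.054), (np.float64(-0.04), 680, 0.054), (np.float64(-0.036), 711, 0.054), (np.float64(-0.032), 718, 0.054), (np.float64(-0.028), 725, 0.0539), (np.float64(-0.024), 757, 0.0539), (np.float64(-0.02), 784, 0.0539), (np.float64(-0.016), 795, 0.0539), (np.float64(-0.012), 872, 0.0539), (np.float64(-0.008), 907, 0.0538), (np.float64(-0.004), 912, 0.0536), (np.float64(0.0), 1020, 0.0537), (np.float64(0.004), 990, 0.0538), (np.float64(0.008), 1004, 0.0538), (np.float64(0.012), 954, 0.0538), (np.float64(0.016), 987, 0.0538), (np.float64(0.02), 1018, 0.0537), (np.float64(0.024), 1038, 0.0537), (np.float64(0.028), 1063, 0.0536), (np.float64(0.032), 1131, 0.0536), (np.float64(0.036), 1154, 0.0536), (np.float64(0.04), 1196, 0.0537), (np.float64(0.044), 1226, 0.0538), (np.float64(0.048), 1523, 0.0557), (np.float64(0.052), 1579, 0.0638), (np.float64(0.056), 949, 0.0648), (np.float64(0.06), 753, 0.0647), (np.float64(0.064), 775, 0.0647), (np.float64(0.068),
[... 427 characters left out ...]
8 -99.833   -2.9562] [ 60.8373 149.5341   2.9947]
14 1 1674 17.86598696825926 [[-29.0, 50.2], [33.0, 84.9]] ((-0.9598464965820312, 67.77684020996094), (71.05805969238281, 37.25635528564453), 0.09994042664766312)
14 -1 1536 18.047149190841807 [[-26.0, -91.2], [32.6, -50.2]] ((-1.4828453063964844, -70.12193298339844), (71.64666748046875, 42.46230697631836), 0.9716643691062927)
24 1 464 27.64309092035064 [[-36.2, 54.7], [-11.6, 91.9]] ((-23.82309341430664, 73.69549560546875), (39.49078369140625, 25.26921272277832), 89.7812728881836)
24 -1 430 27.93470353146339 [[-36.8, -91.4], [-13.2, -54.8]] ((-24.286190032958984, -72.80268859863281), (37.965293884277344, 25.237451553344727), 88.3160171508789)
```

Run:
```python
import numpy as np
l=np.load('l.npz')['l']
for y0,y1 in((58,76),(-76,-58)):
  k=l[(l[:,1]>y0)&(l[:,1]<y1)]
  print(y0,[(a,int(len(b)),round(float(np.median(b[:,2])),1)) for a in np.arange(-60,66,2) for b in [k[(k[:,0]>=a)&(k[:,0]<a+2)]] if len(b)])
for x0,x1 in((-20,-14),(10,25)):
  k=l[(l[:,0]>x0)&(l[:,0]<x1)]
  print(x0,[(a,int(len(b)),round(float(np.median(b[:,2])),1)) for a in list(range(-106,-40,2))+list(range(40,110,2)) for b in [k[(k[:,1]>=a)&(k[:,1]<a+2)]] if len(b)])
```

```text
58 [(np.int64(-52), 15, -0.8), (np.int64(-50), 31, -0.0), (np.int64(-48), 23, -0.1), (np.int64(-46), 24, -0.4), (np.int64(-44), 31, -0.1), (np.int64(-42), 24, -0.2), (np.int64(-40), 24, -0.0), (np.int64(-38), 45, 1.8), (np.int64(-36), 28, 27.8), (np.int64(-34), 27, 27.7), (np.int64(-32), 27, 27.8), (np.int64(-30), 31, 27.8), (np.int64(-28), 25, 27.7), (np.int64(-26), 25, 17.5), (np.int64(-24), 29, 17.7), (np.int64(-22), 29, 17.7), (np.int64(-20), 30, 17.8), (np.int64(-18), 31, 17.9), (np.int64(-16), 24, 18.0), (np.int64(-14), 28, 18.0), (np.int64(-12), 31, 17.8), (np.int64(-10), 30, 18.3), (np.int64(-8), 25, 17.7), (np.int64(-6), 30, 17.8), (np.int64(-4), 29, 17.7), (np.int64(-2), 33, 18.1), (np.int64(0), 28, 18.1), (np.int64(2), 26, 18.2), (np.int64(4), 29, 17.8), (np.int64(6), 28, 17.7), (np.int64(8), 33, 17.9), (np.int64(10), 27, 17.7), (np.int64(12), 28, 17.9), (np.int64(14), 30, 17.6), (np.int64(16), 28, 17.8), (np.int64(18), 31, 18.0), (np.int64(20), 33, 17.9), (np.int64(22), 31, 17.9), (np.int64(24), 25, 18.2), (np.int64(26), 28, 18.0), (np.int64(28), 32, 17.9), (np.int64(30),
[... 2904 characters left out ...]
18.1), (-70, 26, 18.3), (-68, 23, 18.4), (-66, 25, 18.1), (-64, 20, 18.4), (-62, 24, 18.3), (-60, 24, 18.1), (-58, 22, 18.2), (-56, 29, 18.4), (-54, 25, 18.2), (-52, 22, 18.4), (-50, 5, 17.4), (-44, 6, 0.4), (-42, 22, 0.0), (40, 19, 0.1), (42, 22, -0.1), (44, 26, 0.0), (46, 19, -0.4), (48, 49, 4.3), (50, 143, 10.4), (52, 20, 18.1), (54, 27, 18.5), (56, 22, 18.0), (58, 26, 18.0), (60, 19, 17.8), (62, 30, 17.7), (64, 23, 17.8), (66, 28, 17.8), (68, 20, 17.9), (70, 23, 17.9), (72, 23, 18.0), (74, 26, 18.0), (76, 20, 18.2), (78, 20, 17.8), (80, 5, 17.3), (92, 8, 0.8), (94, 25, -0.0), (96, 19, -0.1), (98, 22, -0.4), (100, 24, -0.1), (102, 25, -0.2), (104, 28, 0.4), (106, 26, 0.3), (108, 26, 0.6)]
```

```bash
python3 -m jog '[0.01,0.03,0,0,0,-0.764,0.01,0.06,0,0,0,-0.764,0.02,0.1,0,0,0,-0.764,0.02,0.14,0,0,0,-0.764,0.03,0.17,-0.01,0,0,-0.764,0.036,0.2,-0.02,0,0,-0.764,0.036,0.23,-0.03,0,0,-0.764,0.036,0.26,-0.03,0,0,-0.764,0.036,0.26,-0.03,0,0,-0.764,0.036,0.26,-0.03,0,0,-0.764]'
cat > t.py <<'E'
from h import *
import sys
a=np.radians(9.4);b=np.radians(25)
x=np.array([np.cos(b)*np.cos(a),np.cos(b)*np.sin(a),np.sin(b)]);y=np.array([-np.sin(a),np.cos(a),0]);z=np.cross(x,y)
N=np.array([.5607,-.0094,.0919]);RN=np.c_[x,y,z]; RT=np.c_[y,x,-z]
def go(p):
    "p: TCP in nest mm"
    os=[bot.get_obs()];o=os[0]
    g=N+RN@np.array(p)/1000
    print('TCP in nest mm',(RN.T@(o['eef_pos']-N))*1000,'shift',(g-o['eef_pos'])/.8,'turn',(R.from_matrix(RT)*R.from_quat(o['tool_rot']).inv()).as_rotvec()/2,'F nest',RN.T@o['ft_force'])
if __name__=='__main__': go([float(v) for v in sys.argv[1:]])
E
python3 t.py 3 0 149; python3 -c "
from h import *
print(bot.get_obs()['joint_pos'])"
```

```text
clock: 7.98
eef_pos: [0.5009, -0.0203, 0.3309]
tool_rot: [0.534, 0.845, -0.0, -0.0]
ft_force: [0.0, 0.1, -4.8]
grip_width: 0.0585
grasp_force: 68.0
TCP in nest mm [ 45.8774  -0.9754 242.2606] shift [ 0.0005  0.0013 -0.1283] turn [ 0.0654 -0.2092 -0.1377] F nest [-1.9988  0.1427 -4.3887]
[-0.0405  0.2338  0.0661  1.4038  0.      1.0864]
```

```bash
python3 -m jog '[0,0,0,0.065,-0.209,-0.138,0,0,0,0.065,-0.209,-0.138,0,0,0,0.065,-0.209,-0.138,0,0,-0.03,0.065,-0.209,-0.138,0,0,-0.06,0.065,-0.209,-0.138,0,0,-0.1,0.065,-0.209,-0.138,0,0,-0.128,0.065,-0.209,-0.138,0,0,-0.128,0.065,-0.209,-0.138,0,0,-0.128,0.065,-0.209,-0.138]';python3 t.py 3 0 104
```

```text
clock: 8.73
eef_pos: [0.4996, -0.0217, 0.2274]
tool_rot: [0.631, 0.746, 0.163, 0.139]
ft_force: [0.3, -0.0, -3.5]
grip_width: 0.0589
grasp_force: 68.1
TCP in nest mm [  0.8044  -2.1242 149.1768] shift [ 0.0256  0.0069 -0.05  ] turn [ 0.0012 -0.0021 -0.0011] F nest [-1.1668 -0.0813 -3.3037]
```

```bash
python3 -m jog '[0.013,0.0035,-0.025,0,0,0,0.025,0.007,-0.05,0,0,0,0.025,0.007,-0.05,0,0,0,0.025,0.007,-0.05,0,0,0]';python3 t.py 3 0 92
python3 - <<'E'
from h import *
im,d,P=snap('wrist','w4.png')
E
```

```text
clock: 9.07
eef_pos: [0.5216, -0.0158, 0.1896]
tool_rot: [0.63, 0.746, 0.164, 0.141]
ft_force: [0.0, -0.7, -4.4]
grip_width: 0.0586
grasp_force: 68.0
TCP in nest mm [  5.4209   0.0602 105.3236] shift [ 0.0043  0.0006 -0.0164] turn [ 0.0014  0.0002 -0.0015] F nest [-1.9382 -0.7039 -3.9466]
```

View pics/w4.png

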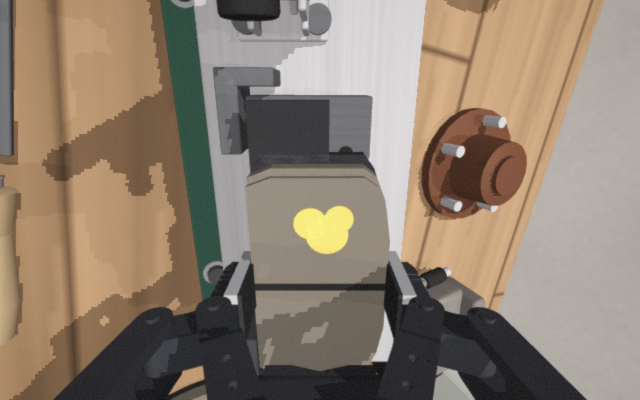

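The pad lies parallel over the rails. Its ear end is near row 95, and the stop and cheek block is to its left at (235,110).

```bash
python3 -m jog '[0.003,0.0005,-0.008,0,0,0,0.005,0.001,-0.014,0,0,0,0.005,0.001,-0.014,0,0,0,0.005,0.001,-0.014,0,0,0]';python3 t.py 2 0 89;python3 -m jog '[0.001,0.0002,-0.0022,0,0,0,0.001,0.0002,-0.0022,0,0,0,0.001,0.0002,-0.0022,0,0,0]';python3 t.py 2 0 89
```

```text
clock: 9.45
eef_pos: [0.5246, -0.0149, 0.1776]
tool_rot: [0.63, 0.746, 0.164, 0.141]
ft_force: [0.3, 1.0, -3.7]
grip_width: 0.0584
grasp_force: 68.0
TCP in nest mm [ 3.137   0.4638 93.1499] shift [ 0.001  -0.0004 -0.0053] turn [ 0.0013  0.0001 -0.0015] F nest [-1.1698  0.9805 -3.5244]
clock: 9.7
eef_pos: [0.5256, -0.0147, 0.176]
tool_rot: [0.63, 0.746, 0.164, 0.141]
ft_force: [-0.5, -0.6, -4.9]
grip_width: 0.0587
grasp_force: 68.0
TCP in nest mm [ 3.3227  0.461  91.1996] shift [-0.0002 -0.0006 -0.0032] turn [ 0.0013  0.0003 -0.0015] F nest [-2.578  -0.542  -4.2026]
```

```bash
python3 -m jog '[0.0005,0.0001,-0.0011,0,0,0,0.001,0.0002,-0.0022,0,0,0,0.001,0.0002,-0.0022,0,0,0]';python3 t.py 2 0 88;python3 -m jog '[0.0005,0.0001,-0.0011,0,0,0,0.0005,0.0001,-0.0011,0,0,0,0.0005,0.0001,-0.0011,0,0,0]';python3 t.py 2 0 88
```

```text
clock: 9.95
eef_pos: [0.5263, -0.0146, 0.174]
tool_rot: [0.63, 0.746, 0.164, 0.141]
ft_force: [0.1, 0.7, -4.7]
grip_width: 0.0586
grasp_force: 68.0
TCP in nest mm [ 3.187   0.4987 89.0468] shift [-0.0007 -0.0007 -0.0018] turn [ 0.0013  0.0001 -0.0015] F nest [-1.7923  0.7198 -4.402 ]
clock: 10.2
eef_pos: [0.5268, -0.0145, 0.1732]
tool_rot: [0.63, 0.746, 0.164, 0.141]
ft_force: [0.6, 1.2, -5.1]
grip_width: 0.0581
grasp_force: 68.1
TCP in nest mm [ 3.2716  0.516  88.1644] shift [-0.0012 -0.0009 -0.0009] turn [ 0.0013  0.0002 -0.0015] F nest [-1.3801  1.1198 -4.9501]
```

```bash
python3 -m jog '[0.0005,0.0001,-0.0011,0,0,0,0.0005,0.0001,-0.0011,0,0,0,0.0005,0.0001,-0.0011,0,0,0]';python3 t.py 2 0 88;python3 -m jog '[0.0005,0.0001,-0.0011,0,0,0,0.0005,0.0001,-0.0011,0,0,0,0.0005,0.0001,-0.0011,0,0,0]';python3 t.py 2 0 88
```

```text
clock: 10.45
eef_pos: [0.5269, -0.0145, 0.1731]
tool_rot: [0.63, 0.746, 0.164, 0.141]
ft_force: [-5.5, -1.5, 3.5]
grip_width: 0.0586
grasp_force: 69.2
TCP in nest mm [ 3.2969  0.4981 88.0247] shift [-0.0013 -0.0009 -0.0007] turn [ 0.0014  0.0004 -0.0014] F nest [-3.6589 -0.6034  5.5372]
clock: 10.7
eef_pos: [0.5269, -0.0145, 0.173]
tool_rot: [0.63, 0.746, 0.165, 0.141]
ft_force: [-12.2, -1.2, 12.8]
grip_width: 0.0583
grasp_force: 70.4
TCP in nest mm [ 3.3029  0.5168 87.9692] shift [-0.0014 -0.0009 -0.0007] turn [ 0.0014  0.0005 -0.0014] F nest [-5.7329  0.8218 16.7576]
```

```bash
python3 -m jog '[-0.0005,-0.0001,0.0011,0,0,0,-0.0016,-0.0003,0.0005,0,0,0,-0.0028,-0.0005,0,0,0,0,-0.0039,-0.0007,-0.0005,0,0,0,-0.0039,-0.0007,-0.0005,0,0,0]';python3 t.py -1 0 88;python3 -m jog '[-0.0011,-0.0002,-0.0005,0,0,0,-0.0011,-0.0002,-0.0005,0,0,0,-0.0011,-0.0002,-0.0005,0,0,0]';python3 t.py -1 0 88
```

```text
clock: 11.12
eef_pos: [0.5265, -0.0147, 0.173]
tool_rot: [0.629, 0.745, 0.166, 0.143]
ft_force: [-0.9, 1.4, 6.2]
grip_width: 0.0587
grasp_force: 69.2
TCP in nest mm [ 2.8974  0.3899 88.129 ] shift [-0.0042 -0.0012 -0.0022] turn [ 0.001   0.003  -0.0018] F nest [1.9985 1.4934 5.8609]
clock: 11.37
eef_pos: [0.5259, -0.0149, 0.1727]
tool_rot: [0.629, 0.745, 0.166, 0.143]
ft_force: [1.0, 1.2, 5.7]
grip_width: 0.0583
grasp_force: 69.0
TCP in nest mm [ 2.1843  0.2745 88.1418] shift [-0.0034 -0.0009 -0.0018] turn [ 0.0012  0.0032 -0.0018] F nest [3.4845 0.9975 4.6379]
```

```bash
python3 -m jog '[-0.0011,-0.0002,-0.0005,0,0,0,-0.0022,-0.0004,-0.001,0,0,0,-0.0022,-0.0004,-0.001,0,0,0]';python3 t.py -1 0 88;python3 -m jog '[-0.0011,-0.0002,-0.0005,0,0,0,-0.0022,-0.0004,-0.001,0,0,0,-0.0022,-0.0004,-0.001,0,0,0]';python3 t.py -1 0 88
```

```text
clock: 11.62
eef_pos: [0.524, -0.0154, 0.1718]
tool_rot: [0.629, 0.745, 0.166, 0.143]
ft_force: [0.7, 0.4, 5.2]
grip_width: 0.0587
grasp_force: 69.0
TCP in nest mm [ 0.1013  0.0694 88.1282] shift [-0.0011 -0.0003 -0.0007] turn [ 0.0014  0.0031 -0.0017] F nest [2.8665 0.2417 4.4445]
clock: 11.87
eef_pos: [0.5229, -0.0157, 0.1713]
tool_rot: [0.63, 0.745, 0.167, 0.143]
ft_force: [6.0, 0.8, 5.2]
grip_width: 0.0586
grasp_force: 68.8
TCP in nest mm [-1.1999 -0.0577 88.1811] shift [ 0.0003  0.0001 -0.0001] turn [ 0.0012  0.0038 -0.0014] F nest [ 7.6582 -0.1445  2.1634]
```

```bash
python3 -m jog '[-0.0006,-0.0001,-0.0006,0,0,0,-0.0006,-0.0002,-0.0014,0,0,0,-0.0006,-0.0002,-0.0014,0,0,0]';python3 t.py -1 0 88;python3 -m jog '[0,0,0,0,0,0,0,0,0,0,0,0,0,0,0,0,0,0,0,0,0,0,0,0,0,0,0,0,0,0,0,0,0,0,0,0]' 1;python3 t.py -1 0 150
python3 - <<'E'
from h import *
im,d,P=snap('wrist','w5.png')
E
```

```text
clock: 12.12
eef_pos: [0.5228, -0.0158, 0.1712]
tool_rot: [0.629, 0.745, 0.167, 0.144]
ft_force: [2.2, 1.1, 11.5]
grip_width: 0.0584
grasp_force: 69.6
TCP in nest mm [-1.3206 -0.0721 88.1603] shift [ 0.0004  0.0002 -0.    ] turn [ 0.001   0.0045 -0.0015] F nest [6.9908 0.6816 9.4473]
clock: 12.62
eef_pos: [0.519, -0.0159, 0.1673]
tool_rot: [0.63, 0.746, 0.164, 0.14]
ft_force: [-0.6, 0.8, 0.6]
grip_width: 0.0856
grasp_force: 0.0
TCP in nest mm [-6.3739  0.4261 86.1423] shift [-0.0272 -0.005   0.0752] turn [ 0.0013 -0.0006 -0.0015] F nest [-0.1616  0.8865  0.7222]
```

View pics/w5.png

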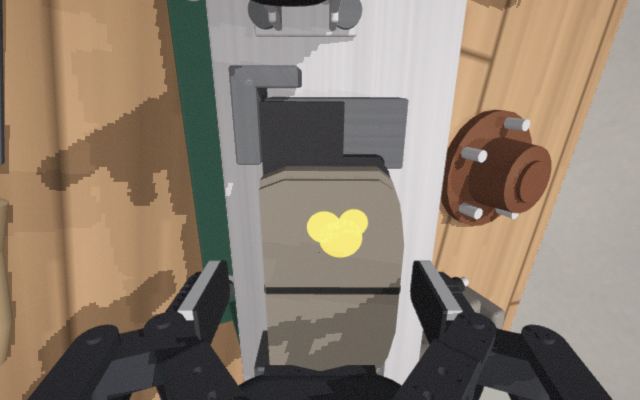

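The pad is seated with its ear edge against the stop (column 261) and inside the end cheek. I'll lift straight out, then check the seating and the handle.

```bash
python3 -m jog '[-0.009,-0.0016,0.02,0,0,0,-0.018,-0.003,0.045,0,0,0,-0.027,-0.005,0.075,0,0,0,-0.05,-0.01,0.125,0,0,0,-0.075,-0.015,0.17,0,0,0,-0.1,-0.015,0.2,0,0,0,-0.1,-0.015,0.2,0,0,0,-0.1,-0.015,0.2,0,0,0]' -1;python3 t.py -13 60 270
cat > p.py <<'E'
from t import *
im,d,P=snap('wrist','w6.png');c=cloud('wrist',d,P)
l=(c-N)@RN*1000
k=l[(d>0)&(abs(l[...,0])<22)&(abs(l[...,1])<45)&(l[...,2]>25)&(l[...,2]<45)]
A=np.c_[k[:,:2],np.ones(len(k))];s,*_=np.linalg.lstsq(A,k[:,2],rcond=None);print('face',s,len(k))
k=l[(d>0)&(abs(l[...,0]-10)<15)&(abs(l[...,1])<100)&(l[...,2]>12)&(l[...,2]<45)];
m=(d>0)&(abs(l[...,1])<54)&(l[...,2]>31)&(l[...,2]<40)&(abs(l[...,0])<45);print('lining rect',cv2.minAreaRect(l[m][:,:2].astype(np.float32)))
k=l[(d>0)&(abs(l[...,1])<22)&(l[...,2]>31)&(l[...,2]<40)];print('x edges',np.percentile(k[:,0],[1,99]))
red=(im[...,0]>120)&(im[...,1]<60)&(im[...,2]<60)&(d>0)
k=l[red];k=k[(abs(k[:,0]+13)<40)&(k[:,1]>90)&(k[:,1]<300)&(k[:,2]>20)]
if len(k):print('red',len(k),k.min(0),k.max(0),k.mean(0),np.percentile(k,[5,50,95],axis=0))
E
python3 p.py
```

```text
clock: 13.33
eef_pos: [0.4398, -0.0281, 0.3303]
tool_rot: [0.63, 0.745, 0.166, 0.143]
ft_force: [-0.2, 0.2, -0.0]
grip_width: -0.0002
grasp_force: 0.0
TCP in nest mm [-10.1367   1.3108 267.8227] shift [-0.0163  0.0717  0.001 ] turn [ 0.0017  0.0029 -0.0013] F nest [-0.1982  0.2188  0.0592]
face [-0.0021  0.0014 35.1301] 3977
lining rect ((-1.3711910247802734, -0.18414688110351562), (60.25318908691406, 107.58186340332031), 0.015167366713285446)
x edges [-304.0361   27.7376]
red 30 [-22.9728 139.1278  62.7778] [ -5.0549 144.4243  86.9137] [-11.3451 141.3332  73.5071] [[-22.9351 139.426   63.1717]
 [ -6.1411 141.1598  74.7918]
 [ -5.1113 143.8659  83.2254]]
```

```bash
python3 t.py -13 118 268;python3 t.py -13 118 183
```

```text
TCP in nest mm [-11.1651   1.5052 266.185 ] shift [-0.0268  0.1432  0.0011] turn [ 0.0015  0.0011 -0.0014] F nest [ 0.6643 -0.164  -0.2157]
TCP in nest mm [-11.1651   1.5052 266.185 ] shift [ 0.0175  0.1505 -0.0952] turn [ 0.0015  0.0011 -0.0014] F nest [ 0.6643 -0.164  -0.2157]
```

View pics/w6.png

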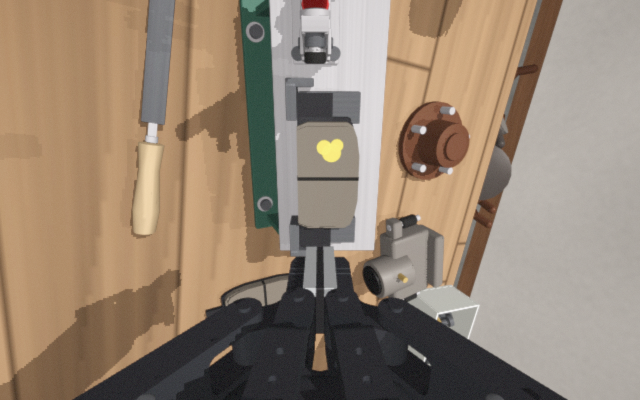

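The pad is square in the nest (groove at row 178) against both stops at (295,85) and (297,232). The clamp, with its red handle at (316,5), is in line with the closed fingertips at column 320.

```bash
python3 -m jog '[-0.01,0.05,0,0,0,0,-0.02,0.1,0,0,0,0,-0.027,0.143,0,0,0,0,-0.027,0.143,0,0,0,0,-0.01,0.145,-0.03,0,0,0,0.005,0.148,-0.065,0,0,0,0.0175,0.15,-0.095,0,0,0,0.0175,0.15,-0.095,0,0,0,0.0175,0.15,-0.095,0,0,0]';python3 t.py -13 164 191; python3 t.py -13 193 186
```

```text
clock: 14.13
eef_pos: [0.4522, 0.0917, 0.2486]
tool_rot: [0.631, 0.746, 0.161, 0.138]
ft_force: [0.1, -0.4, -0.0]
grip_width: -0.0
grasp_force: 0.0
TCP in nest mm [-15.8154 117.5114 180.3131] shift [-0.0119  0.0569  0.0136] turn [ 0.0022 -0.0036 -0.0016] F nest [ 0.0162 -0.442  -0.0159]
TCP in nest mm [-15.8154 117.5114 180.3131] shift [-0.0152  0.0931  0.0079] turn [ 0.0022 -0.0036 -0.0016] F nest [ 0.0162 -0.442  -0.0159]
```

```bash
python3 -m jog '[-0.003,0.015,0.004,0,0,0,-0.006,0.03,0.008,0,0,0,-0.009,0.044,0.011,0,0,0,-0.012,0.057,0.0135,0,0,0,-0.013,0.07,0.012,0,0,0,-0.014,0.082,0.01,0,0,0,-0.015,0.093,0.008,0,0,0,-0.015,0.093,0.008,0,0,0]';python3 t.py -13 212 174; python3 t.py -13 220 163;python3 t.py -13 223 153
```

```text
clock: 14.8
eef_pos: [0.4416, 0.1677, 0.2587]
tool_rot: [0.629, 0.746, 0.165, 0.141]
ft_force: [-0.1, -0.5, 0.2]
grip_width: 0.0001
grasp_force: 0.0
TCP in nest mm [ -9.7529 194.189  188.6183] shift [ 0.0004  0.0226 -0.0183] turn [ 0.001   0.0005 -0.0023] F nest [-0.0542 -0.479   0.2679]
TCP in nest mm [ -9.7529 194.189  188.6183] shift [ 0.0045  0.0334 -0.0307] turn [ 0.001   0.0005 -0.0023] F nest [-0.0542 -0.479   0.2679]
TCP in nest mm [ -9.7529 194.189  188.6183] shift [ 0.0091  0.038  -0.0421] turn [ 0.001   0.0005 -0.0023] F nest [-0.0542 -0.479   0.2679]
```

Run:
```python
from t import *
for n in ['side','top']:
    im,d,P=snap(n,n+'7.png')
    for l in ['handle_end','handle_grip']: print(n,l,[(RN.T@(W(r['at'],P)-N)*1000,round(r['confidence'],2)) for r in bot.tip_of(l,n)[:2]])
a=cv2.imread('pics/side7.png')[150:280,210:380];cv2.imwrite('pics/side7c.png',cv2.resize(a,(680,520)))
```

```text
side handle_end []
side handle_grip [(array([-12.3187, 210.2937, 109.6254]), 0.68)]
top handle_end [(array([-16.4712, 236.6153, 136.0397]), 0.46)]
top handle_grip [(array([-15.8513, 212.4138, 110.1956]), 0.4)]
```

View pics/side7c.png

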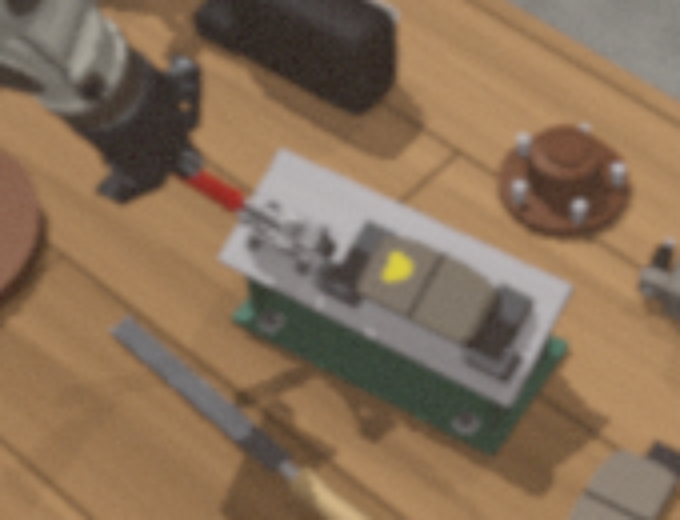

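The handle (red, at 210,190) has swung to about 48° as planned, and the pad is still seated. Next I push down.

```bash
python3 -m jog '[0.0002,0.012,-0.009,0,0,0,0.0004,0.0226,-0.018,0,0,0,0.0025,0.028,-0.0245,0,0,0,0.0045,0.0334,-0.031,0,0,0,0.009,0.038,-0.042,0,0,0,0.009,0.038,-0.042,0,0,0]';python3 t.py -13 226 139; python3 t.py -13 227 131;python3 t.py -13 228 122
```

```text
clock: 15.6
eef_pos: [0.4495, 0.1984, 0.2245]
tool_rot: [0.63, 0.746, 0.165, 0.141]
ft_force: [-0.2, 0.4, 2.1]
grip_width: -0.0001
grasp_force: 0.7
TCP in nest mm [-12.6109 223.1801 152.1344] shift [ 0.0058  0.0045 -0.0151] turn [ 0.0006  0.0009 -0.0021] F nest [0.7849 0.4448 1.8987]
TCP in nest mm [-12.6109 223.1801 152.1344] shift [ 0.0098  0.0065 -0.0241] turn [ 0.0006  0.0009 -0.0021] F nest [0.7849 0.4448 1.8987]
TCP in nest mm [-12.6109 223.1801 152.1344] shift [ 0.0143  0.0085 -0.0343] turn [ 0.0006  0.0009 -0.0021] F nest [0.7849 0.4448 1.8987]
```

```bash
python3 -m jog '[0.003,0.002,-0.0075,0,0,0,0.006,0.0045,-0.015,0,0,0,0.008,0.0055,-0.02,0,0,0,0.01,0.0065,-0.024,0,0,0,0.0125,0.0075,-0.03,0,0,0,0.0143,0.0085,-0.034,0,0,0,0.0143,0.0085,-0.034,0,0,0]';python3 t.py -13 228 122
```

```text
clock: 16.18
eef_pos: [0.4605, 0.2038, 0.1985]
tool_rot: [0.63, 0.746, 0.165, 0.141]
ft_force: [-11.0, -1.3, 17.8]
grip_width: 0.0003
grasp_force: 9.7
TCP in nest mm [-12.956  226.6919 123.6641] shift [ 0.0006  0.0017 -0.0019] turn [ 0.0013  0.001  -0.0013] F nest [-2.4813  0.5149 20.8095]
```

```bash
python3 -m jog '[-0.01,-0.002,0.023,0,0,0,-0.03,-0.005,0.065,0,0,0,-0.06,-0.01,0.12,0,0,0,-0.09,-0.005,0.17,0,0,0,-0.1,-0.03,0.2,0,0,0,-0.1,-0.08,0.2,0,0,0,-0.1,-0.12,0.2,0,0,0,-0.1,-0.12,0.2,0,0,0]'; sed -i s/w6.png/w8.png/ p.py; python3 p.py
python3 - <<'E'
from t import *
for n in ['wrist','side','top']:
    im,d,P=snap(n,n+'9.png')
    for l in ['handle_end','handle_grip','clamp_foot','pad_face']: print(n,l,[(RN.T@(W(r['at'],P)-N)*1000,round(r['confidence'],2)) for r in bot.tip_of(l,n)[:1]])
E
```

```text
clock: 16.85
eef_pos: [0.3793, 0.1032, 0.3574]
tool_rot: [0.633, 0.743, 0.163, 0.142]
ft_force: [-0.5, 0.1, -1.6]
grip_width: 0.0
grasp_force: 0.0
face [ 0.0036  0.0035 35.0917] 990
lining rect ((13.942737579345703, 15.478370666503906), (48.48810577392578, 105.413330078125), 31.25871467590332)
x edges [-304.0812   28.0652]
red 682 [-22.2179 171.7993  43.9538] [ -6.1757 272.93    57.5587] [-18.4832 226.9848  50.8634] [[-21.5186 180.709   46.386 ]
 [-18.5736 228.9941  50.9284]
 [-15.3514 267.5234  55.2764]]
wrist handle_end [(array([-15.8864, 276.2228,  45.5473]), 0.7)]
wrist handle_grip [(array([ -9.1958, 241.7189,  43.0401]), 0.8)]
wrist clamp_foot [(array([-9.354 , 69.36  , 22.5841]), 0.37)]
wrist pad_face [(array([-7.1569, -3.4256, 35.6772]), 0.69)]
side handle_end [(array([-15.5094, 273.7814,  42.9832]), 0.58)]
side handle_grip [(array([-13.1486, 234.3235,  44.7365]), 0.62)]
side clamp_foot []
side pad_face [(array([ 0.2711, -3.1871, 32.165 ]), 0.89)]
top handle_end [(array([-15.9092, 277.4223,  42.2893]), 0.47)]
top handle_grip [(array([-15.5684, 238.4179,  48.2054]), 0.49)]
top clamp_foot [(array([-38.4004,   0.0228,  23.8341]), 0.41)]
top pad_face [(array([-1.6003,  0.7267, 37.629 ]), 0.61)]
```

View pics/w8.png

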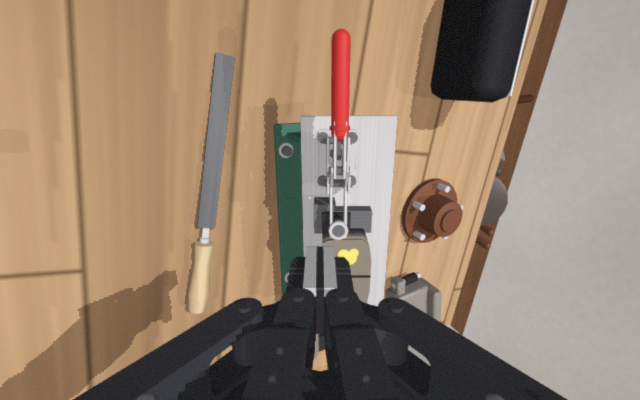

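The handle lies flat (red, 340,30–135) and the foot at (338,230) is on the pad's ear. I'll check the slope before handing in.

Run:
```python
from t import *
im,d,P=snap('wrist');c=cloud('wrist',d,P);l=(c-N)@RN*1000
red=(im[...,0]>120)&(im[...,1]<60)&(im[...,2]<60)&(d>0)
k=l[red];k=k[(abs(k[:,0]+13)<40)&(k[:,1]>90)&(k[:,1]<300)&(k[:,2]>20)]
for a in range(170,280,10):
    b=k[(k[:,1]>=a)&(k[:,1]<a+10)]
    if len(b):print(a,len(b),np.percentile(b[:,2],90).round(1))
```

```text
170 30 55.7
180 58 56.9
190 60 55.0
200 59 54.4
210 64 53.3
220 68 53.1
230 67 52.1
240 72 51.5
250 78 50.9
260 68 50.1
270 16 48.6
```

The handle slopes down past dead centre, and its top at the grip is at 52 mm, so the grip is at z = 43 mm. That is the locked position.

```bash
python3 -c "
from workcell import bot
print(bot.job_done())"
```

```text
the job is handed in; nothing more can be done
None
```

The marked pad is seated in the nest, flat on both rails and against the lower stops. The clamp is locked over centre with its foot on the pad's ear. I handed the job in after about 17 s of the 58 s allowed; it returned no verdict.

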